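Hook the tea box out of the deep riser

ROBOT

A 7-joint arm with a two-finger parallel gripper is mounted at the origin on a cart in front of the work surface, level with it; the furniture and walls round the work are solid. World frame = base frame: x ahead of the robot, y to its left, z up, the work surface at z = 0. Lengths are in mm, angles in rad, forces in N, time in s.
With the tool pointing down it reaches from about 400 to 875 mm from the base axis. Payload 4.4 kg.
Tool frame: the origin (TCP) lies midway between the tips of the shut fingers; the grasp point (between the pads) lies 19 mm behind it; z points along the fingers, y is the line along which they close (so a half turn about z gives the same grasp; the last joint's range is limited). The gripper opens to 85 mm and grips with 20 to 120 N. Pads are 22 mm wide; open, the fingers measure 114 mm over their backs; the gripper's body (76 mm by 85 mm) begins 54 mm behind the grasp point. The pads swing forward as they close: fully open they stand 13 mm farther back than shut.
Start: joints at [1.157, 0.628, 0.038, 1.517, -0.027, 0.996, -0.02], TCP at [221.568, -611.086, 231.313] pointing down, gripper open.
Joint ranges: [-3.06, 3.06], [-0.37, 2.12], [-1.25, 1.32], [0.18, 2.47], [-1.1, 4.24], [0.23, 1.98], [-2.94, 2.94]. Speed limits (rad/s): [2.57, 2.57, 3.14, 3.14, 3.14, 3.14, 3.14].

INTERFACE

Orientations are given as [roll, pitch, yaw] about the fixed x, y, z axes, in that order (R = Rz(yaw) Ry(pitch) Rx(roll)).
In Python, from cell import ctrl gives the robot as it stands. The module is installed in compiled form; this text tells all that it offers.
- The arm moves only by the tool step_arm, never from a script. Its argument "commands" is one flat list of numbers, 7 for each row, row after row: the shift along the tool's x, y, z in cm, then the turn, a rotation vector about the tool's x, y, z in rad, then the opening, from 0 (shut) to 1 (fully open). A call has 1 to 10 rows; each row is the pose to reach, as a shift and turn from the pose commanded when the call began, along the tool's axes at that moment; what a row does not reach only later rows make up. A row lasts 1/10 s, in which the tool goes at most 50 mm and 8.59 degrees, less where a joint would pass 70% of its speed; a pose out of reach is approached as far as the arm can. A call with a gripper value outside its range is refused whole. The fingers move at their own pace and stop on an object; the grip force is fixed at half the most. Time passes only in rows, so rows that repeat a pose let the fingers close. It gives the time, the measured TCP pose, the force, the opening and the grip force at its end, in the units of the state.
- ctrl.read_state(): the state, without advancing time (a new reading comes with each control period).
- ctrl.get_image(name): name is "side" or "top"; returns a dict with "image" (384x512x3 uint8, red, green, blue), "range_z" (384x512 float32, mm along the optical axis (not along the pixel's ray), 0 where there is no reading), "vfov" (degrees; the focal length in pixels is half the picture's height over the tangent of half this angle, whatever the lens; pixels are square), "cx", "cy" (the principal point, pixels), "D" ([k1, k2, p1, p2, k3] as OpenCV has them; the pictures are not rectified), "world_to_cam" (4x4, takes a point from world to camera coordinates). Camera axes: x right, y down, z forward; pixel columns grow to the right and rows downward; lengths in mm; the calibration is good to about 2 mm. A picture is of the moment at which its call begins.
- ctrl.finish_job(): hands the job in; it is judged then, once.
The state is a dict: "clock": time; "qpos": joint angles; "qd": joint speeds; "tau": joint torques, N m; "eef_pos": TCP position; "tool_rot": TCP orientation; "force": force on the tool from outside, world axes, zero at the start; "torque": the same for the moment, N m; "width": finger opening in mm; "gripper_force": force on a finger pad.
Only numpy, scipy, OpenCV 4.12 (cv2) and the standard library are available. Lean on these libraries where they do the work, as an engineer would, in place of code of your own. Each camera call takes 0.05 s, during which the arm holds its last target. There are 200 camera calls.

TASK

The dark wooden tea box has been pushed to the back under the low riser, where a hand cannot reach. Take the pull hook from its rest, hook its blade over the box's front lip and, without touching the box with the robot itself, drag the box gently forward until it is up against both metal front stops, wherever they are set; bed it there with a steady pull of about 12 N for a good second, never pulling with more than 20 N. Then unhook and lay the hook back in both saddles of its rest, the way it lay at first, with the tin still upright in the box and everything else left as it stands.

Things in the scene. Friction and masses are not known exactly. Their poses are not given: they have to be found in the camera images.
- hook: Pull hook, loose, 0.18 kg, 253 mm long: wooden handle, steel rod, steel blade. Origin on the handle's axis at the place to grip; +x along the handle to the blade, +z up (blade hangs to -z). Handle a bar 14 mm wide (y) x 22 mm tall (z), x -70 to +40 mm. Rod 10 mm thick, x 38 to 180 mm. Centre of mass near x = +20 mm. Under a pull it may slip or tilt a little in the grip.
- hook_grip (a point): The hook's origin, on the handle's axis: the place to grip.
- hook_tip (a point): Lower edge of the blade's inner face: hook frame (178, 0, -44) mm. The blade is a flat plate across the rod's end, 26 mm wide (y), x from 178 to 183 mm, from the rod down to 44 mm below the axis; its inner face looks back to the handle.
- hook_rest: The hook's rest, fixed: a board 165 x 70 x 12 mm with two saddles 12 mm thick at x = -50 mm (under the handle) and x = +65 mm (under the rod), each flaring upward from the hook's width to about 45 mm; ear tops 106 mm above the worktop. Origin: underside, below the hook's origin; axes as the hook's lying in it. Between the saddles the handle is free on both sides, over 50 mm clear below.
- rest_seat (a point): Where the hook's origin lies when the hook is in its rest, 85 mm above the worktop (plus or minus 4 mm along x at first).
- riser: Low shelf riser, fixed. Origin: centre of its underside; its mouth faces its own -x and things are pulled out along -x. Base board 240 (x) x 120 x 12 mm; two guide rails 20 mm tall, 96 mm apart; roof on four posts, x from -75 to +120 mm, 120 mm wide, underside 150 mm and top 160 mm above the worktop.
- front_stops: Two metal front stops of the riser, same origin and axes as the riser: upright tabs 17 mm wide in y, 14 to 68 mm above the worktop, left and right of the mouth, 60 mm clear between. They are screwed fast in slots: their inner faces lie at one common riser x between -100 and -86 mm, differing each time and not measured, so feel for them. Rigid: the pull then rises by about 4 N for each mm.
- stop_face (a point): Midpoint between the foremost settings of the inner faces of the two stops, riser axes: riser frame (-100, 0, 40) mm. The stops really stand 0 to 14 mm behind it (towards riser +x).
- tea_box: Dark wooden box, loose, open on top, 109 (x) x 88 (y) x 60 mm tall, 0.4 to 0.65 kg, on the riser's board between the rails, its front 60 to 90 mm behind stop_face. Origin: centre of its underside; front faces its own -x, as the riser's. Walls 6 mm, floor 5 mm thick. Front wall (the lip to hook): x from -54.5 to -48.5 mm, 47 mm tall; other walls 60 mm. Dragging it takes some 2 to 7 N.
- lip (a point): Middle of the top edge of the tea box's front wall, 3 mm behind its front face: tea box frame (-51, 0, 47) mm.
- tin: Round lidded tin, 54 mm across, 48 mm tall, 0.11 kg, standing loose in the back part of the tea box; it leaves over 30 mm free behind the front wall. Origin: centre of its underside.
- espresso_cup: small striped cup, 60 mm across, 49 mm tall, loose, standing on the riser's roof; origin: centre of its underside. Leave alone.
- shot_pot: small steel pot, 54 mm across, 50 mm tall, loose, standing on the riser's roof; origin: centre of its underside. Leave alone.
- mug_pink: pink and cream mug, 90 mm tall, on the worktop right of the riser; origin in its underside. Leave alone.
- small_cup: metal cup with a black rim, 71 mm across, 62 mm tall, at the right end of the worktop; origin: centre of its underside. Leave alone.
- matchbox: shut matchbox lying flat, 36 x 53 x 15 mm, in front of the microwave; origin: its underside. Leave alone.
- candle: small tealight, 38 mm across, 15 mm tall, in front of the microwave; origin: its underside. Leave alone.
- kitchen_roll: standing kitchen roll, 117 mm across, 230 mm tall, at the left end of the worktop; origin: its underside. Leave alone.
- sugar_jar: jar with a black lid, 66 mm across, 110 mm tall, left of the hook rest near the chopping boards; origin: its underside. Leave alone.

How it is judged (in metres and radians):
On the way, in this order (a step that is already met when the one before it is completed fails the run):
1. the blade is down inside the tea box behind its front lip, the box still at the back (z of hook_tip in the frame of tea_box below 0.042 m and x of hook_tip in the frame of tea_box between -0.0505 and -0.015 m and y of hook_tip in the frame of tea_box between -0.036 and 0.036 m and x of lip in the frame of stop_face above 0.045 m), for 0.2 s.
2. hooked by the blade, the box is bedded against the front stops under a steady pull (at least 3.5 N reaches the stops) (z of hook_tip in the frame of tea_box below 0.042 m and x of hook_tip in the frame of tea_box between -0.0505 and -0.015 m and y of hook_tip in the frame of tea_box between -0.036 and 0.036 m and contact force between tea_box and front_stops above 3.5 N and contact force between hook and tea_box above 5 N), for 0.6 s.
At the end, for the whole second after the job is handed in: The tea box lies flat at the front of the riser where it was bedded (front face within 18 mm of stop_face, square within 0.06 rad), the tin upright in it; the hook lies at rest in its rest as at first (origin within 18 mm of the seat, aligned within 0.1 rad, blade down) (x of lip in the frame of stop_face between -0.001 and 0.021 m and angle between the x axis of tea_box and the x axis of riser, either way round below 0.06 rad and angle between tea_box's own z axis and vertical below 0.05 rad and z of tea_box in the frame of riser below 0.016 m and horizontal distance between tin and tea_box below 0.045 m and angle between tin's own z axis and vertical below 0.1 rad and distance between hook_grip and rest_seat below 0.018 m and angle between the x axis of hook and the x axis of hook_rest, either way round below 0.1 rad and angle between hook's own z axis and vertical below 0.3 rad and z of hook_tip in the frame of hook_rest below 0.052 m and x of hook_tip in the frame of hook_rest above 0.1 m and linear speed of each of hook, tea_box below 0.02 m/s); the robot touches nothing.
It fails at once if the hook pulls or pushes the tea box with more than 20 N (contact force between hook and tea_box above 20 N).
It fails at once if the robot itself touches the tea box (contact force between any of the fingers, the arm and tea_box above 0.5 N).
It fails at once if the tea box is tipped or lifted (angle between tea_box's own z axis and vertical above 0.15 rad or z of tea_box in the frame of riser above 0.025 m).
It fails at once if the tin is tipped over (angle between tin's own z axis and vertical above 0.4 rad).
It fails at once if a bystander is moved by more than 25 mm (distance of any of espresso_cup, shot_pot, mug_pink, small_cup, matchbox, candle, kitchen_roll, sugar_jar from where it was at the start of the episode above 0.025 m).
It also fails if it takes over 64 s, if anything falls off the work surface, if the arm or the gripper's body presses on something with over 40 N, if the wrist force passes 120 N, or if a joint passes its speed limit or range.

## Working session

There is one attempt and no reset: what is moved stays moved. The work goes in short steps, Python scripts to look and compute and a tool call to move; the robot and the scene stay as the last step left them, time stands still between calls to the robot, and variables do not carry over. Pictures are saved under pics/ and viewed, at most 10 in all, crops included, and the job is handed in when it is done.

Besides the shell and the picture viewer there is one more tool, called after ">>>" as name(argument=value, ...) on one line, values as JSON. step_arm: Moves the arm, as the interface text tells. Its arguments: {"type":"object","properties":{"commands":{"type":"array"}},"required":["commands"]}

```bash
mkdir -p pics; ls; cat > h.py <<'E'
import numpy as np, cv2
from cell import ctrl
from scipy.spatial.transform import Rotation as R
def grab(n):
    d=ctrl.get_image(n); im=d["image"]; h,w=im.shape[:2]
    f=h/2/np.tan(np.radians(d["vfov"])/2); K=np.array([[f,0,d["cx"]],[0,f,d["cy"]],[0,0,1]])
    v,u=np.mgrid[:h,:w].astype(np.float64)
    p=cv2.undistortPoints(np.stack([u.ravel(),v.ravel()],1)[:,None],K,np.array(d["D"],float))[:,0].reshape(h,w,2)
    z=d["range_z"][...,None].astype(float)
    T=np.linalg.inv(d["world_to_cam"])
    P=np.concatenate([p*z,z],2)@T[:3,:3].T+T[:3,3]
    P[d["range_z"]==0]=np.nan
    return d,P
def save(n,im,s=1.5):
    cv2.imwrite("pics/"+n,cv2.resize(im[...,::-1],None,fx=s,fy=s,interpolation=cv2.INTER_CUBIC))
E
python3 - <<'E'
from h import *
for n in("side","top"):
    d,P=grab(n); save(n+"0.png",d["image"]); np.save(n+"0.npy",P); np.save(n+"0i.npy",d["image"])
    print(n,np.linalg.inv(d["world_to_cam"]).round(2),d["vfov"])
print(ctrl.read_state())
E
```

```text
pics
side [[-6.8000e-01 -4.1000e-01  6.0000e-01 -3.8781e+02]
 [-7.3000e-01  3.9000e-01 -5.6000e-01  8.3018e+02]
 [-0.0000e+00 -8.2000e-01 -5.7000e-01  9.5080e+02]
 [ 0.0000e+00  0.0000e+00  0.0000e+00  1.0000e+00]] 53.49464027710077
top [[ 1.00000e-02 -8.10000e-01  5.80000e-01 -4.12530e+02]
 [-1.00000e+00 -1.00000e-02  1.00000e-02 -4.03700e+01]
 [-0.00000e+00 -5.80000e-01 -8.10000e-01  1.39969e+03]
 [ 0.00000e+00  0.00000e+00  0.00000e+00  1.00000e+00]] 50.46073325067752
{'clock': 0.1, 'qpos': array([ 1.15716115,  0.62922781,  0.03845089,  1.5182603 , -0.02700747,
        0.99628336, -0.01998668]), 'qd': array([-0.00041418, -0.00200245,  0.00065947, -0.00261383, -0.00106884,
        0.00031027,  0.00071795]), 'tau': array([ 4.25656573e-03, -5.64531648e+01,  1.23048875e+00, -1.93972671e+01,
        1.11007490e-02,  5.48539989e-03,  4.88916342e-06]), 'eef_pos': array([ 221.40247728, -610.54848419,  230.50034648]), 'tool_rot': array([-3.13993189e+00,  1.22947065e-05,  3.47839652e-01]), 'force': array([-0.72580581,  0.20992659,  0.29408338]), 'torque': array([-0.01301834,  0.04332461, -0.01975733]), 'gripper_force': 0.0, 'width': 85.60259665325421}
```

View pics/side0.png

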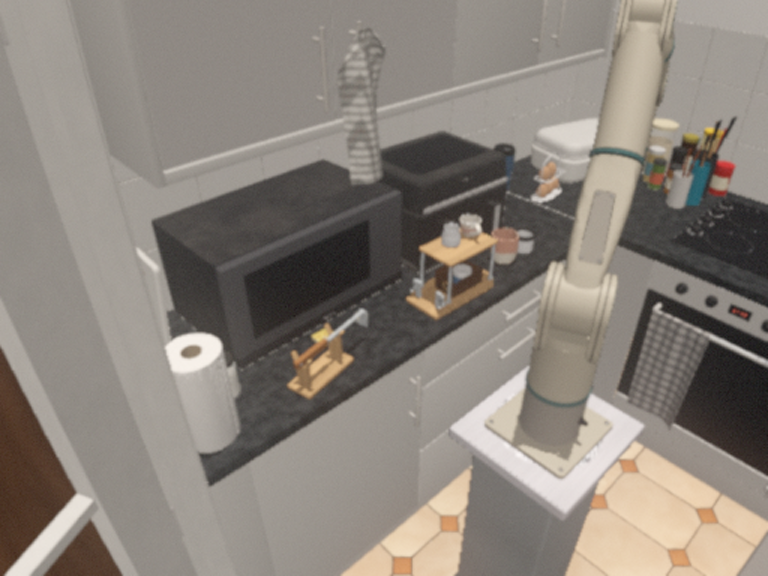

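View pics/top0.png

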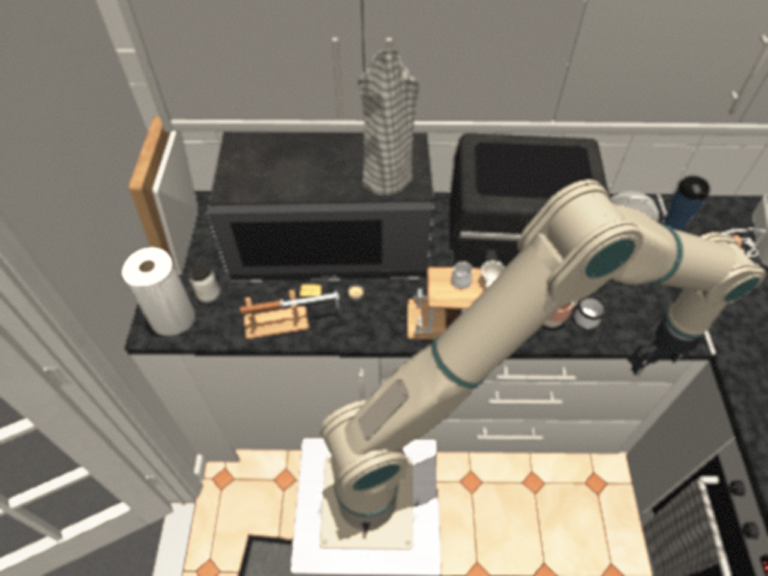

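Side and top views show the hook lying on its rest (top: handle 240-285,305; blade 338,296). The riser's mouth with the stops faces left (top 420,310), so the pull is along about world +y. Next I'll fit poses from the clouds.

```bash
python3 - <<'E'
from h import *
i=np.load("side0i.npy");P=np.load("side0.npy");j=np.load("top0i.npy");Q=np.load("top0.npy")
a=cv2.resize(i[140:270,180:355],None,fx=4,fy=4,interpolation=cv2.INTER_CUBIC)
b=cv2.resize(j[170:235,150:400],None,fx=2.8,fy=2.8,interpolation=cv2.INTER_CUBIC)
cv2.imwrite("pics/cropA.png",a[:,:,::-1]); cv2.imwrite("pics/cropB.png",b[:,:,::-1])
# points
for n,A in(("side",P),("top",Q)):
    for name,(x0,x1,y0,y1,z0,z1) in dict(hook=(300,600,50,450,72,130),roof=(350,700,-320,0,152,170)).items():
        m=(A[...,0]>x0)&(A[...,0]<x1)&(A[...,1]>y0)&(A[...,1]<y1)&(A[...,2]>z0)&(A[...,2]<z1)
        p=A[m]
        if len(p)<10: print(n,name,len(p));continue
        c,s,ang=cv2.minAreaRect(p[:,:2].astype(np.float32))
        print(n,name,len(p),np.round(c,1),np.round(s,1),round(ang,1),np.percentile(p,[2,50,98],axis=0).round(0).tolist(), cv2.boxPoints((c,s,ang)).round(0).tolist())
E
```

```text
side hook 491 [504.3 283.2] [359.9 157.5] 68.6 [[442.0, 96.0, 73.0], [484.0, 293.0, 92.0], [600.0, 448.0, 124.0]] [[365.0, 144.0], [512.0, 87.0], [643.0, 422.0], [497.0, 480.0]]
side roof 767 [ 530.9 -187.6] [291.2 297.6] 19.2 [[427.0, -313.0, 153.0], [488.0, -206.0, 160.0], [673.0, -23.0, 169.0]] [[345.0, -95.0], [442.0, -376.0], [717.0, -280.0], [620.0, 1.0]]
top hook 439 [517.3 270.7] [357.9 164.9] 90.0 [[451.0, 97.0, 74.0], [488.0, 287.0, 91.0], [599.0, 447.0, 116.0]] [[435.0, 92.0], [600.0, 92.0], [600.0, 450.0], [435.0, 450.0]]
top roof 1009 [ 540.8 -150.1] [328.1 220. ] 75.0 [[428.0, -309.0, 153.0], [494.0, -198.0, 160.0], [621.0, -28.0, 169.0]] [[392.0, -280.0], [605.0, -337.0], [689.0, -20.0], [477.0, 37.0]]
```

View pics/cropA.png

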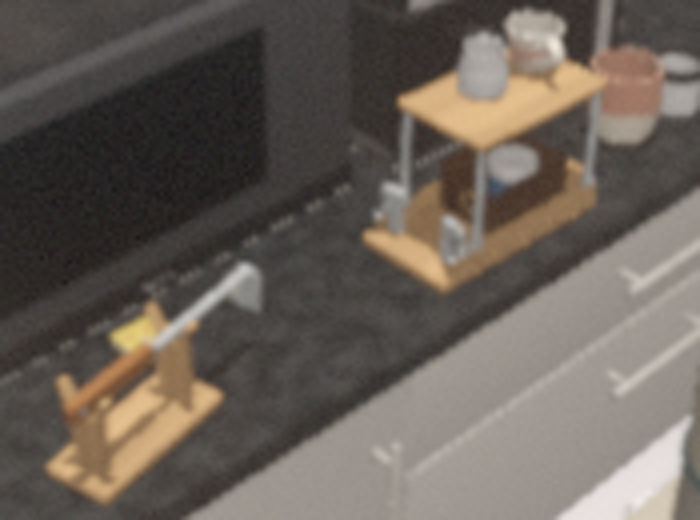

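View pics/cropB.png

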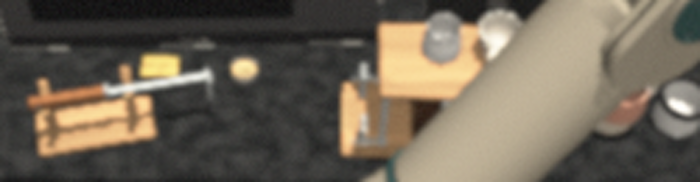

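Crop A shows the hook in its rest, both stops (392,208 and 452,240), and the box with the tin under the roof. Crop B shows the roof and base edges. I'll segment these by height and colour.

```bash
python3 - <<'E'
from h import *
for n,(hx0,hx1,hy0,hy1),(rx0,rx1,ry0,ry1) in(("side",(190,250,200,250),(262,335,140,225)),("top",(155,230,188,212),(268,325,172,232))):
    i=np.load(n+"0i.npy").astype(int);P=np.load(n+"0.npy")
    M=np.zeros(i.shape[:2],bool);M[hy0:hy1,hx0:hx1]=1
    x,y,z=P[...,0],P[...,1],P[...,2]
    m=M&(z>80)&(z<101)&(x<520); p=P[m]; c=i[m]; o=np.argsort(-p[:,1])
    hd=c[:,0]-c[:,2]>50; st=~hd
    print(n,"handle",hd.sum(),p[hd].min(0).round(),p[hd].max(0).round(),np.median(p[hd],0).round(1))
    print("steel",st.sum(),p[st].min(0).round(),p[st].max(0).round())
    for lo in range(90,400,15):
        q=p[(p[:,1]>=lo)&(p[:,1]<lo+15)]
        if len(q): print(lo,len(q),q.mean(0).round(1),"zmax",q[:,2].max().round(1), 'x',q[:,0].min().round(),q[:,0].max().round())
    tan=(i[...,0]-i[...,2]>50)
    M[:]=0;M[ry0:ry1,rx0:rx1]=1
    for nm,(a,b) in dict(roof=(154,166),base=(6,18)).items():
        q=P[M&tan&(z>a)&(z<b)]
        r=cv2.minAreaRect(q[:,:2].astype(np.float32)); print(nm,len(q),np.median(q[:,2]).round(1),cv2.boxPoints(r).round(0).tolist(),np.round(r[1]),round(r[2],1))
E
```

```text
side handle 201 [435. 202.  81.] [509. 341. 101.] [467.5 292.8  93.6]
steel 110 [452.  92.  80.] [517. 342.  98.]
90 15 [506.   97.   87.3] zmax 91.9 x 498.0 517.0
105 9 [503.7 112.3  89.9] zmax 93.9 x 499.0 508.0
120 9 [502.  127.3  90.3] zmax 93.5 x 497.0 507.0
135 8 [498.7 141.6  88.2] zmax 91.1 x 496.0 505.0
150 11 [495.4 157.1  89.8] zmax 94.5 x 493.0 501.0
165 9 [492.1 172.8  89. ] zmax 93.5 x 488.0 499.0
180 8 [489.  187.2  89.2] zmax 92.4 x 486.0 492.0
195 28 [484.8 205.   90. ] zmax 99.2 x 463.0 509.0
210 20 [489.4 215.4  90.4] zmax 99.7 x 471.0 505.0
225 11 [477.5 234.7  93. ] zmax 100.6 x 472.0 489.0
240 20 [473.8 246.9  91.9] zmax 99.1 x 469.0 483.0
255 22 [470.  262.5  93.4] zmax 100.8 x 464.0 479.0
270 19 [468.3 276.8  92.7] zmax 98.2 x 461.0 476.0
285 23 [465.1 291.7  92.5] zmax 99.2 x 460.0 478.0
300 26 [458.2 308.2  92.7] zmax 98.0 x 437.0 469.0
315 51 [463.5 322.4  92.5] zmax 100.7 x 435.0 488.0
330 22 [456.7 336.8  90.7] zmax 100.1 x 449.0 466.0
roof 514 160.1 [[421.0, -336.0], [544.0, -340.0], [550.0, -141.0], [427.0, -137.0]] [199. 123.] 88.3
base 309 12.9 [[418.
[... 557 characters left out ...]
 203.2  88.4] zmax 100.8 x 467.0 504.0
210 15 [487.4 217.   89.7] zmax 100.0 x 478.0 506.0
225 17 [475.5 233.7  90.1] zmax 100.4 x 467.0 489.0
240 17 [473.  247.5  92.7] zmax 99.9 x 467.0 482.0
255 22 [471.5 262.5  89.7] zmax 99.4 x 465.0 486.0
270 19 [466.7 277.6  92. ] zmax 99.5 x 461.0 476.0
285 18 [461.7 292.6  91.8] zmax 97.9 x 454.0 472.0
300 22 [456.6 308.1  91.8] zmax 100.7 x 435.0 474.0
315 38 [466.3 322.2  92.1] zmax 100.2 x 439.0 489.0
330 8 [454.1 334.   91.5] zmax 99.5 x 451.0 458.0
roof 718 160.0 [[424.0, -281.0], [547.0, -283.0], [549.0, -143.0], [426.0, -141.0]] [140. 123.] 89.1
base 315 12.0 [[428.0, -195.0], [547.0, -197.0], [548.0, -100.0], [429.0, -98.0]] [ 97. 119.] 89.3
```

Hook origin is near (468.5, 271, 85) with its +x at yaw -1.356. Its measured length and height both check out. The riser origin is near (487, -218), with +x close to world -y. I'll move the arm over to the hook.

>>> step_arm(commands=[0,0,-5,0,0,0,1,4,-4,-10,0,0,-0.1,1,47,-48,-10,0,0,-1.1,1,47,-48,-10,0,0,-1.1,1,47,-48,-10,0,0,-1.1,1,47,-48,-10,0,0,-1.1,1,47,-48,-10,0,0,-1.1,1,47,-48,-10,0,0,-1.1,1,47,-48,-10,0,0,-1.1,1,47,-48,-10,0,0,-1.1,1])

```text
clock: 1.1
eef_pos: [403.0, -211.2, 325.1]
tool_rot: [-3.142, 0.0, 1.45]
force: [1.3, -0.7, -0.3]
width: 85.4
gripper_force: 0.0
```

>>> step_arm(commands=[0,0,0,0,0,0,1])

```text
clock: 1.2
eef_pos: [405.8, -205.9, 325.6]
tool_rot: [3.14, -0.003, 1.46]
force: [0.3, 0.2, -0.4]
width: 85.5
gripper_force: 0.0
```

```bash
cat >> h.py <<'E'
def goto(x,y,z,yaw=None):
    s=ctrl.read_state(); r=R.from_euler("xyz",s["tool_rot"]); d=r.inv().apply(np.array([x,y,z])-s["eef_pos"])/10
    t=R.from_euler("xyz",[np.pi,0,s["tool_rot"][2] if yaw is None else yaw]); w=(r.inv()*t).as_rotvec()
    print("pos",s["eef_pos"].round(1),"rpy",s["tool_rot"].round(3),"F",s["force"].round(1),"w",round(s["width"],1),"t",round(s["clock"],2),"| q",s["qpos"].round(2)); print("cm",d.round(2),"rot",w.round(3))
E
python3 - <<'E'
from h import *
goto(468.5,271,200,1.786)
E
```

```text
pos [ 405.8 -205.9  325.6] rpy [ 3.14e+00 -3.00e-03  1.46e+00] F [ 0.3  0.2 -0.4] w 85.5 t 1.2 | q [ 0.69  0.25 -0.36  1.89  0.1   1.02  0.18]
cm [48.05  0.92 12.72] rot [ 0.003 -0.003 -0.326]
```

>>> step_arm(commands=[5,0,0,0,0,0,1,48,0.9,0,0,0,-0.33,1,48,0.9,0,0,0,-0.33,1,48,0.9,0,0,0,-0.33,1,48,0.9,0,0,0,-0.33,1,48,0.9,0,0,0,-0.33,1,48,0.9,0,0,0,-0.33,1,48,0.9,0,0,0,-0.33,1,48,0.9,0,0,0,-0.33,1,48,0.9,0,0,0,-0.33,1])

```text
clock: 2.2
eef_pos: [470.4, 265.9, 324.8]
tool_rot: [-3.141, -0.002, 1.781]
force: [-0.2, 0.2, 0.4]
width: 85.7
gripper_force: 0.0
```

>>> step_arm(commands=[0,0,0,0,0,0,1,0,0,0,0,0,0,1,0,0,0,0,0,0,1])

```text
clock: 2.5
eef_pos: [470.9, 260.2, 324.7]
tool_rot: [-3.141, 0.002, 1.776]
force: [-0.9, 0.5, -0.3]
width: 85.4
gripper_force: 0.0
```

```bash
python3 - <<'E'
from h import *
goto(468.5,271,66,1.786)
for n,(rx0,rx1,ry0,ry1) in(("side",(262,350,130,225)),("top",(268,345,165,240))):
    d,P=grab(n); np.save(n+"1.npy",P); np.save(n+"1i.npy",d["image"]); i=d["image"].astype(int)
    if n=="top": save("top1.png",d["image"][150:260,140:420],2.7)
    else: save("side1.png",d["image"][130:270,180:355],4)
    z=P[...,2];M=np.zeros(z.shape,bool);M[ry0:ry1,rx0:rx1]=1
    tan=(i[...,0]-i[...,2]>40)
    for nm,(a,b) in dict(roof=(155,165),base=(7,17)).items():
        q=P[M&tan&(z>a)&(z<b)]
        r=cv2.minAreaRect(q[:,:2].astype(np.float32)); print(n,nm,len(q),np.median(q[:,2]).round(1),cv2.boxPoints(r).round(0).tolist(),np.round(r[1]),round(r[2],1))
        e=[]
        for y in range(-340,-90,20):
            s=q[(q[:,1]>=y)&(q[:,1]<y+20)]
            if len(s)>8: e.append((y+10,round(s[:,0].min()),round(s[:,0].max())))
        print(e)
    dark=(i.sum(2)<220)&(i[...,0]-i[...,2]>8)
    q=P[M&dark&(z>15)&(z<80)&(P[...,0]<545)&(P[...,0]>430)]
    print("box",len(q),np.percentile(q,[2,25,50,75,98],axis=0).round(0).tolist())
E
```

```text
pos [470.9 260.2 324.7] rpy [-3.141e+00  2.000e-03  1.776e+00] F [-0.9  0.5 -0.3] w 85.4 t 2.5 | q [-0.15  0.42 -0.6   1.69  0.26  1.12 -0.61]
cm [1.150e+00 1.000e-02 2.586e+01] rot [-0.001  0.002 -0.01 ]
side roof 517 160.1 [[419.0, -335.0], [545.0, -341.0], [555.0, -142.0], [429.0, -135.0]] [200. 126.] 87.1
[(-330, 423, 481), (-310, 421, 486), (-290, 423, 528), (-270, 423, 510), (-250, 424, 497), (-230, 426, 551), (-210, 427, 548), (-190, 426, 547), (-170, 427, 548), (-150, 429, 549)]
side base 309 12.9 [[399.0, -97.0], [429.0, -339.0], [621.0, -316.0], [592.0, -73.0]] [194. 244.] 6.9
[(-330, 427, 463), (-190, 427, 539), (-170, 427, 544), (-150, 427, 541), (-130, 428, 541), (-110, 429, 553), (-90, 430, 546)]
box 273 [[442.0, -301.0, 23.0], [445.0, -268.0, 40.0], [453.0, -225.0, 53.0], [511.0, -197.0, 64.0], [530.0, -193.0, 74.0]]
top roof 969 160.2 [[419.0, -335.0], [545.0, -339.0], [551.0, -145.0], [426.0, -141.0]] [194. 126.] 88.2
[(-330, 422, 519), (-310, 426, 492), (-290, 424, 498), (-270, 422, 547), (-250, 425, 545), (-230, 424, 485), (-210, 425, 543), (-190, 425, 544), (-170, 427, 544), (-150, 428, 545)]
top base 443 11.9 [[422.0, -95.0], [423.0, -376.0], [611.0, -375.0], [610.0, -94.0]] [188. 281.] 0.4
[(-330, 423, 521), (-310, 423, 520), (-270, 423, 433), (-210, 425, 434), (-190, 426, 524), (-170, 425, 521), (-150, 428, 541), (-130, 427, 540), (-110, 428, 550), (-90, 432, 549)]
box 274 [[440.0, -302.0, 16.0], [443.0, -278.0, 35.0], [445.0, -240.0, 52.0], [461.0, -217.0, 64.0], [510.0, -196.0, 75.0]]
```

View pics/side1.png

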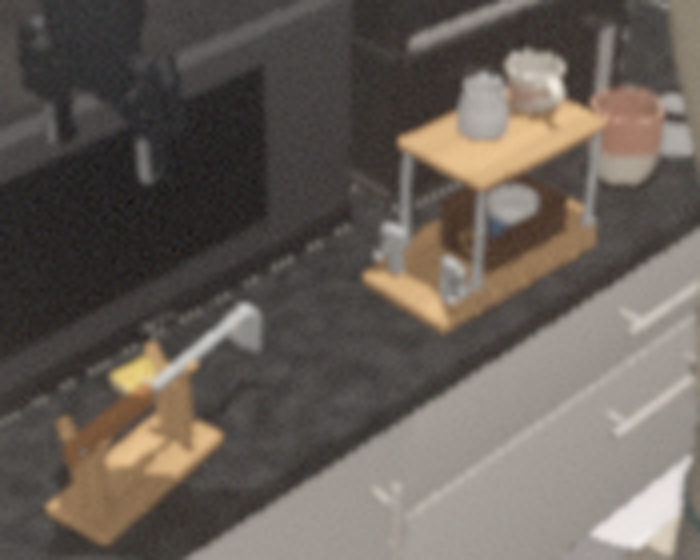

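View pics/top1.png

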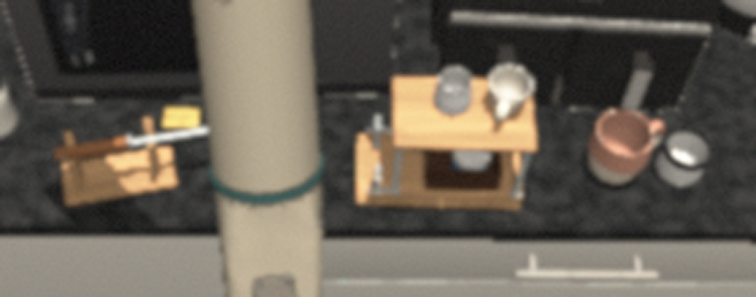

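The pictures agree with the clouds. The riser origin is (485.5, -217) with +x along (-0.033, -1), and the box front is at y ≈ -194, 77 mm behind stop_face. Next I'll grasp the hook.

>>> step_arm(commands=[1.15,0,3,0,0,-0.01,1,1.15,0,7,0,0,-0.01,1,1.15,0,11,0,0,-0.01,1,1.15,0,15,0,0,-0.01,1,1.15,0,18,0,0,-0.01,1,1.15,0,20.5,0,0,-0.01,1,1.15,0,22.5,0,0,-0.01,1,1.15,0,22.5,0,0,-0.01,0.6,1.15,0,22.5,0,0,-0.01,0.6,1.15,0,22.5,0,0,-0.01,0.6])

```text
clock: 3.6
eef_pos: [469.3, 273.6, 101.4]
tool_rot: [3.139, -0.001, 1.787]
force: [-0.0, -0.2, 0.4]
width: 51.1
gripper_force: 0.0
```

```bash
python3 - <<'E'
from h import *
goto(468.5,271,65.5,1.786)
E
```

```text
pos [469.3 273.6 101.4] rpy [ 3.139e+00 -1.000e-03  1.787e+00] F [-0.  -0.2  0.4] w 51.1 t 3.6 | q [-0.29  0.7  -0.44  1.93  0.49  0.62 -0.83]
cm [-0.24 -0.14  3.59] rot [ 0.002 -0.001  0.001]
```

>>> step_arm(commands=[-0.2,-0.1,2,0,0,0,0.6,-0.2,-0.1,3,0,0,0,0.6,-0.2,-0.1,3.6,0,0,0,0.6,-0.2,-0.1,3.6,0,0,0,0.3,-0.2,-0.1,3.6,0,0,0,0.3,-0.2,-0.1,3.6,0,0,0,0,-0.2,-0.1,3.6,0,0,0,0,-0.2,-0.1,3.6,0,0,0,0,-0.2,-0.1,3.6,0,0,0,0,-0.2,-0.1,3.6,0,0,0,0])

```text
clock: 4.6
eef_pos: [468.8, 271.9, 64.9]
tool_rot: [3.139, -0.001, 1.788]
force: [0.9, -0.0, 6.1]
width: 13.3
gripper_force: 59.0
```

>>> step_arm(commands=[0,0,0,0,0,0,0,0,0,0,0,0,0,0,0,0,-0.5,0,0,0,0,0,0,-1.2,0,0,0,0,0,0,-2,0,0,0,0,0,0,-2,0,0,0,0])

```text
clock: 5.2
eef_pos: [468.0, 271.6, 85.1]
tool_rot: [3.14, -0.001, 1.788]
force: [-0.8, -0.1, -1.6]
width: 13.3
gripper_force: 58.4
```

```bash
python3 - <<'E'
from h import *
goto(468.5,271,160,1.786)
E
```

```text
pos [468.  271.6  85.1] rpy [ 3.140e+00 -1.000e-03  1.788e+00] F [-0.8 -0.1 -1.6] w 13.3 t 5.2 | q [-0.3   0.72 -0.42  1.94  0.51  0.59 -0.85]
cm [-0.06  0.04 -7.49] rot [ 0.001 -0.001  0.002]
```

>>> step_arm(commands=[0,0,-2,0,0,0,0,0,0,-4.5,0,0,0,0,0,0,-7,0,0,0,0,0,0,-8,0,0,0,0,0,0,-8,0,0,0,0])

```text
clock: 5.7
eef_pos: [468.4, 271.6, 165.1]
tool_rot: [3.139, -0.001, 1.787]
force: [0.3, 0.2, -2.0]
width: 13.6
gripper_force: 58.8
```

```bash
python3 - <<'E'
from h import *
goto(496,100,165,1.538)
E
```

```text
pos [468.4 271.6 165.1] rpy [ 3.139e+00 -1.000e-03  1.787e+00] F [ 0.3  0.2 -2. ] w 13.6 t 5.7 | q [-0.24  0.6  -0.51  1.88  0.42  0.76 -0.77]
cm [-17.35  -1.    -0.  ] rot [ 0.002 -0.001  0.249]
```

>>> step_arm(commands=[-1,-0.1,0,0,0,0.02,0,-3,-0.2,0,0,0,0.05,0,-6,-0.4,0,0,0,0.09,0,-9,-0.5,0,0,0,0.13,0,-12,-0.7,0,0,0,0.17,0,-14.5,-0.8,0,0,0,0.21,0,-16.5,-0.9,0,0,0,0.24,0,-17.4,-1,0,0,0,0.25,0,-17.4,-1,0,0,0,0.25,0,-17.4,-1,0,0,0,0.25,0])

```text
clock: 6.7
eef_pos: [495.0, 100.0, 163.7]
tool_rot: [-3.141, -0.001, 1.539]
force: [0.8, -0.2, -2.0]
width: 13.4
gripper_force: 58.7
```

>>> step_arm(commands=[0,0,1,0,0,0,0,0,0,3,0,0,0,0,0,0,5,0,0,0,0,0,0,6.3,0,0,0,0,0,0,6.7,0,0,0,0,0,0,6.7,0,0,0,0])

```text
clock: 7.3
eef_pos: [494.8, 100.0, 96.3]
tool_rot: [-3.14, -0.0, 1.54]
force: [-0.2, 0.4, -1.3]
width: 13.5
gripper_force: 58.6
```

```bash
python3 - <<'E'
from h import *
goto(491.5,-36.5,98,1.538)
for n in("side","top"):
    d,P=grab(n); np.save(n+"2.npy",P); i=d["image"].astype(int); np.save(n+"2i.npy",d["image"])
    if n=="side": save("side2.png",d["image"][130:270,180:355],4)
    x,y,z=P[...,0],P[...,1],P[...,2]
    m=(z>95)&(z<135)&(x>460)&(x<530)&(y<60)&(y>-110); p=P[m]; print(n,len(p))
    for lo in range(-110,60,15):
        q=p[(p[:,1]>=lo)&(p[:,1]<lo+15)]
        if len(q)>3: print(lo,len(q),q.mean(0).round(1))
    m=(z>60)&(z<135)&(x>460)&(x<530)&(y<-70)&(y>-100); p=P[m]; print("blade",len(p),np.percentile(p,[3,50,97],axis=0).round(0).tolist())
E
```

```text
pos [494.8 100.   96.3] rpy [-3.14 -0.    1.54] F [-0.2  0.4 -1.3] w 13.5 t 7.3 | q [ 0.    0.66 -0.38  2.03  0.46  0.54 -0.74]
cm [-13.66   0.09  -0.17] rot [-0.001 -0.     0.002]
side 89
-95 11 [485.3 -81.6 110.4]
-80 23 [487.5 -75.4 110.4]
-65 7 [488.4 -54.8 121. ]
-50 7 [489.9 -41.4 119.7]
-35 6 [488.6 -26.6 120.9]
-20 7 [489.3 -13.1 120.4]
-5 8 [490.7   2.2 120.9]
10 8 [489.8  19.4 121.4]
25 6 [490.6  33.1 120.9]
40 6 [491.3  46.2 120.7]
blade 51 [[476.0, -83.0, 76.0], [487.0, -78.0, 100.0], [500.0, -72.0, 122.0]]
top 20
-95 9 [488.8 -82.2 113.1]
-80 11 [486.7 -75.7 120.8]
blade 21 [[475.0, -84.0, 86.0], [487.0, -80.0, 117.0], [501.0, -72.0, 125.0]]
```

View pics/side2.png

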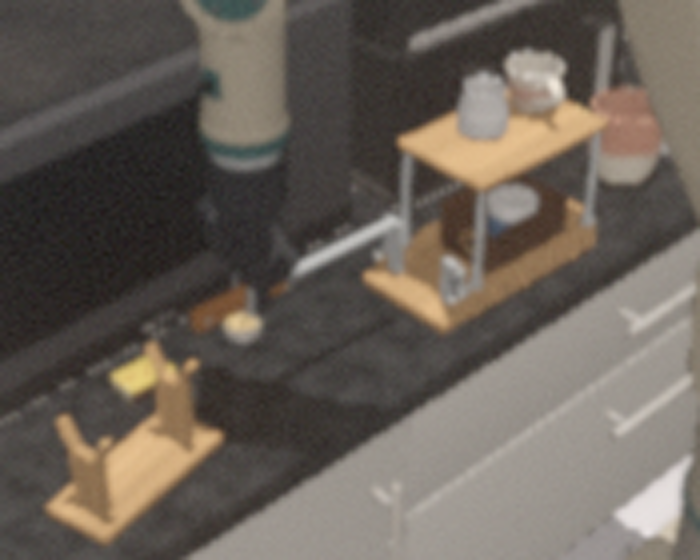

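The hook is level and held true: rod top at 121, blade end at y ≈ -83, at lateral x ≈ 488. I'll move in over the lip and lower it.

>>> step_arm(commands=[-1,0,0,0,0,0,0,-3,0.1,0,0,0,0,0,-5.5,0.1,0,0,0,0,0,-8,0.1,0,0,0,0,0,-10,0.2,0,0,0,0,0,-12,0.2,0,0,0,0,0,-13,0.2,0,0,0,0,0,-13.6,0.2,0,0,0,0,0,-13.6,0.2,0,0,0,0,0,-13.6,0.2,0,0,0,0,0])

```text
clock: 8.4
eef_pos: [493.2, -35.9, 97.3]
tool_rot: [3.141, -0.001, 1.539]
force: [0.3, 0.8, -0.9]
width: 13.6
gripper_force: 58.6
```

```bash
python3 - <<'E'
from h import *
goto(491.5,-36.5,56,1.538)
d,P=grab("side"); save("side3.png",d["image"][145:225,250:350],7)
d,P=grab("top"); cv2.imwrite("pics/top3_unused.png",d["image"])
E
```

```text
pos [493.2 -35.9  97.3] rpy [ 3.141e+00 -1.000e-03  1.539e+00] F [ 0.3  0.8 -0.9] w 13.6 t 8.4 | q [ 0.29  0.65 -0.41  2.06  0.49  0.53 -0.51]
cm [-0.07 -0.17  4.13] rot [ 0.001 -0.001  0.001]
```

View pics/side3.png

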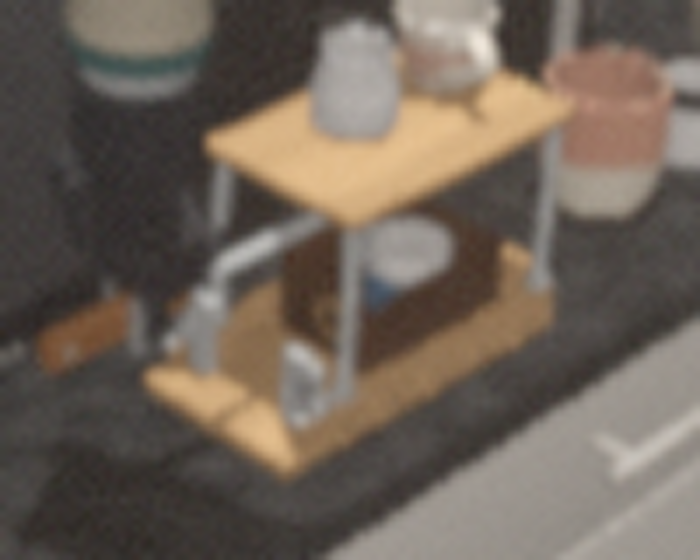

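The rod runs over the box's front wall with the tin well behind it. I'll lower the blade.

>>> step_arm(commands=[0,-0.1,0.4,0,0,0,0,0,-0.1,0.8,0,0,0,0,0,-0.1,1.2,0,0,0,0,0,-0.1,1.5,0,0,0,0,0,-0.1,1.5,0,0,0,0])

```text
clock: 9.0
eef_pos: [491.6, -36.7, 81.5]
tool_rot: [-3.141, 0.0, 1.538]
force: [-0.5, 0.3, -1.6]
width: 13.2
gripper_force: 58.6
```

>>> step_arm(commands=[0,0,0.2,0,0,0,0,0,0,0.5,0,0,0,0,0,0,1,0,0,0,0,0,0,1.6,0,0,0,0,0,0,2.2,0,0,0,0,0,0,2.6,0,0,0,0,0,0,2.6,0,0,0,0,0,0,2.6,0,0,0,0,0,0,2.6,0,0,0,0])

```text
clock: 9.9
eef_pos: [492.2, -36.7, 56.2]
tool_rot: [3.141, -0.0, 1.538]
force: [-0.1, -0.6, -0.8]
width: 13.0
gripper_force: 58.6
```

```bash
python3 - <<'E'
from h import *
goto(493,-20,56,1.538)
E
```

```text
pos [492.2 -36.7  56.2] rpy [ 3.141 -0.     1.538] F [-0.1 -0.6 -0.8] w 13.0 t 9.9 | q [ 0.24  0.72 -0.34  2.08  0.55  0.43 -0.56]
cm [1.68 0.03 0.02] rot [ 0. -0. -0.]
```

>>> step_arm(commands=[0.2,0,0,0,0,0,0,0.4,0,0,0,0,0,0,0.6,0,0,0,0,0,0,0.8,0,0,0,0,0,0,1.0,0,0,0,0,0,0,1.1,0,0,0,0,0,0,1.2,0,0,0,0,0,0,1.3,0,0,0,0,0,0,1.4,0,0,0,0,0,0,1.5,0,0,0,0,0,0])

```text
clock: 10.9
eef_pos: [492.3, -22.7, 56.0]
tool_rot: [-3.141, 0.001, 1.537]
force: [0.5, -2.2, -2.8]
width: 13.0
gripper_force: 58.6
```

>>> step_arm(commands=[0.1,0,0,0,0,0,0,0.2,0,0,0,0,0,0,0.3,0,0,0,0,0,0,0.4,0,0,0,0,0,0,0.5,0,0,0,0,0,0,0.6,0,0,0,0,0,0,0.7,0,0,0,0,0,0])

```text
clock: 11.6
eef_pos: [492.7, -14.7, 56.1]
tool_rot: [-3.142, 0.0, 1.538]
force: [0.8, -2.7, -1.8]
width: 13.3
gripper_force: 58.6
```

Contact came at y ≈ -23 as predicted, with a drag of about 2.5 N. The stop should come at TCP y of roughly 40 to 54.

>>> step_arm(commands=[0.2,0,0,0,0,0,0,0.4,0,0,0,0,0,0,0.7,0,0,0,0,0,0,1.0,0,0,0,0,0,0,1.3,0,0,0,0,0,0,1.6,0,0,0,0,0,0,1.9,0,0,0,0,0,0,2.1,0,0,0,0,0,0,2.3,0,0,0,0,0,0,2.4,0,0,0,0,0,0])

```text
clock: 12.6
eef_pos: [493.5, 9.4, 56.1]
tool_rot: [3.142, -0.0, 1.538]
force: [-0.5, -2.8, -1.7]
width: 13.1
gripper_force: 58.6
```

>>> step_arm(commands=[0.2,0,0,0,0,0,0,0.4,0,0,0,0,0,0,0.7,0,0,0,0,0,0,1.0,0,0,0,0,0,0,1.2,0,0,0,0,0,0,1.4,0,0,0,0,0,0,1.6,0,0,0,0,0,0,1.75,0,0,0,0,0,0,1.85,0,0,0,0,0,0,1.9,0,0,0,0,0,0])

```text
clock: 13.6
eef_pos: [494.1, 28.3, 56.1]
tool_rot: [3.142, 0.0, 1.538]
force: [-0.7, -3.2, -2.7]
width: 13.0
gripper_force: 58.6
```

>>> step_arm(commands=[0.1,0,0,0,0,0,0,0.2,0,0,0,0,0,0,0.3,0,0,0,0,0,0,0.4,0,0,0,0,0,0,0.5,0,0,0,0,0,0,0.6,0,0,0,0,0,0])

```text
clock: 14.2
eef_pos: [494.3, 34.2, 56.1]
tool_rot: [-3.142, 0.0, 1.538]
force: [-0.9, -2.1, -2.0]
width: 12.7
gripper_force: 58.6
```

>>> step_arm(commands=[0.05,0,0,0,0,0,0,0.1,0,0,0,0,0,0,0.15,0,0,0,0,0,0,0.2,0,0,0,0,0,0,0.25,0,0,0,0,0,0])

```text
clock: 14.7
eef_pos: [494.4, 36.7, 56.1]
tool_rot: [3.142, -0.0, 1.538]
force: [0.5, -2.2, -2.1]
width: 13.2
gripper_force: 58.6
```

>>> step_arm(commands=[0.05,0,0,0,0,0,0,0.1,0,0,0,0,0,0,0.15,0,0,0,0,0,0,0.2,0,0,0,0,0,0,0.25,0,0,0,0,0,0])

```text
clock: 15.2
eef_pos: [494.5, 39.2, 56.1]
tool_rot: [-3.142, 0.0, 1.538]
force: [-0.1, -2.7, -2.7]
width: 13.2
gripper_force: 58.6
```

>>> step_arm(commands=[0.05,0,0,0,0,0,0,0.1,0,0,0,0,0,0,0.15,0,0,0,0,0,0,0.2,0,0,0,0,0,0,0.25,0,0,0,0,0,0])

```text
clock: 15.7
eef_pos: [494.6, 41.7, 56.1]
tool_rot: [3.142, -0.0, 1.538]
force: [0.4, -3.3, -2.0]
width: 13.3
gripper_force: 58.6
```

>>> step_arm(commands=[0.05,0,0,0,0,0,0,0.1,0,0,0,0,0,0,0.15,0,0,0,0,0,0,0.2,0,0,0,0,0,0,0.25,0,0,0,0,0,0])

```text
clock: 16.2
eef_pos: [494.6, 43.6, 56.0]
tool_rot: [-3.141, 0.001, 1.538]
force: [1.2, -4.5, -3.5]
width: 13.1
gripper_force: 58.5
```

>>> step_arm(commands=[0.05,0,0,0,0,0,0,0.1,0,0,0,0,0,0,0.1,0,0,0,0,0,0])

```text
clock: 16.5
eef_pos: [494.4, 43.8, 55.9]
tool_rot: [-3.141, 0.002, 1.537]
force: [0.1, -5.8, -3.0]
width: 13.5
gripper_force: 58.5
```

>>> step_arm(commands=[0.05,0,0,0,0,0,0,0.1,0,0,0,0,0,0,0.15,0,0,0,0,0,0,0.15,0,0,0,0,0,0])

```text
clock: 16.9
eef_pos: [494.2, 43.9, 55.8]
tool_rot: [-3.14, 0.004, 1.537]
force: [0.8, -9.3, -3.3]
width: 13.2
gripper_force: 58.4
```

>>> step_arm(commands=[0.05,0,0,0,0,0,0,0.1,0,0,0,0,0,0,0.1,0,0,0,0,0,0])

```text
clock: 17.2
eef_pos: [494.1, 44.0, 55.7]
tool_rot: [-3.14, 0.005, 1.536]
force: [1.0, -11.3, -4.3]
width: 13.0
gripper_force: 58.4
```

>>> step_arm(commands=[0,0,0,0,0,0,0,0,0,0,0,0,0,0,0,0,0,0,0,0,0])

```text
clock: 17.5
eef_pos: [494.2, 44.0, 55.7]
tool_rot: [-3.14, 0.005, 1.536]
force: [0.3, -10.8, -5.6]
width: 13.7
gripper_force: 58.4
```

>>> step_arm(commands=[0.04,0,0,0,0,0,0,0.04,0,0,0,0,0,0,0.04,0,0,0,0,0,0,0.04,0,0,0,0,0,0,0.04,0,0,0,0,0,0,0.04,0,0,0,0,0,0,0.04,0,0,0,0,0,0,0.04,0,0,0,0,0,0,0.04,0,0,0,0,0,0,0.04,0,0,0,0,0,0])

```text
clock: 18.5
eef_pos: [494.1, 44.0, 55.7]
tool_rot: [-3.14, 0.005, 1.536]
force: [1.3, -10.6, -4.4]
width: 13.4
gripper_force: 58.4
```

```bash
python3 - <<'E'
from h import *
goto(494,30,56,1.538)
d,P=grab("side"); i=d["image"].astype(int); save("side4.png",d["image"][145:235,230:350],6)
x,y,z=P[...,0],P[...,1],P[...,2]
dark=(i.sum(2)<220)&(i[...,0]-i[...,2]>8)
q=P[dark&(z>20)&(z<80)&(x<545)&(x>430)&(y<-90)&(y>-330)]
print("box",len(q),np.percentile(q,[2,25,50,75,98],axis=0).round(0).tolist())
m=(x>480)&(x<505)&(y>-110)&(y<-10)&(z>60)&(z<95)
for lo in range(-110,-10,20):
    r=P[m&(y>=lo)&(y<lo+20)]
    if len(r)>2: print(lo,len(r),r.mean(0).round(1))
E
```

```text
pos [494.1  44.   55.7] rpy [-3.14   0.005  1.536] F [  1.3 -10.6  -4.4] w 13.4 t 18.5 | q [ 0.06  0.72 -0.31  2.07  0.52  0.43 -0.69]
cm [-1.4   0.04 -0.03] rot [-0.002  0.005 -0.002]
box 187 [[442.0, -232.0, 25.0], [446.0, -217.0, 46.0], [469.0, -197.0, 60.0], [527.0, -175.0, 68.0], [532.0, -127.0, 75.0]]
-110 10 [ 488.9 -100.6   79.7]
-90 9 [489.4 -79.1  80.5]
-70 9 [490.4 -60.6  80.1]
-50 11 [490.4 -39.6  79.4]
-30 9 [492.1 -21.6  79.2]
```

View pics/side4.png

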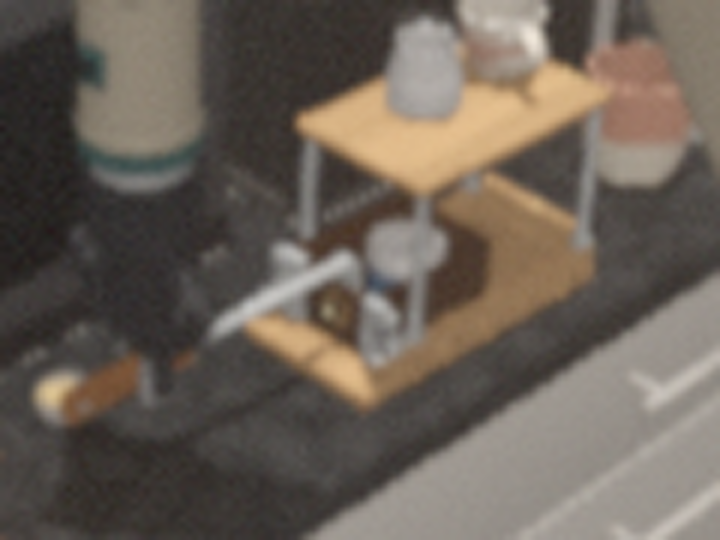

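The picture shows the box against both stops, the tin upright behind the blade, and the rod level. The pull held at about 11 N for over a second. Now I'll unhook.

>>> step_arm(commands=[-0.1,0,0,0,0,0,0,-0.2,0,0,0,0,0,0,-0.4,0,0,0,0,0,0,-0.7,0,0,0,0,0,0,-1.0,0,0,0,0,0,0,-1.2,0,0,0,0,0,0,-1.3,0,0,0,0,0,0,-1.3,0,0,0,0,0,0])

```text
clock: 19.35
eef_pos: [494.4, 35.2, 56.1]
tool_rot: [3.141, -0.0, 1.538]
force: [0.5, -0.5, -1.7]
width: 13.3
gripper_force: 58.8
```

>>> step_arm(commands=[0,0,-0.3,0,0,0,0,0,0,-0.8,0,0,0,0,0,0,-1.5,0,0,0,0,0,0,-2.3,0,0,0,0,0,0,-3.1,0,0,0,0,0,0,-3.9,0,0,0,0,0,0,-4.4,0,0,0,0,0,0,-4.6,0,0,0,0,0,0,-4.6,0,0,0,0])

```text
clock: 20.25
eef_pos: [494.5, 35.0, 102.4]
tool_rot: [3.141, -0.0, 1.538]
force: [0.8, -1.0, -1.8]
width: 13.0
gripper_force: 58.8
```

```bash
python3 - <<'E'
from h import *
goto(495,110,102,1.538)
E
```

```text
pos [494.5  35.  102.4] rpy [ 3.141 -0.     1.538] F [ 0.8 -1.  -1.8] w 13.0 t 20.25 | q [ 0.14  0.64 -0.39  2.05  0.47  0.54 -0.62]
cm [ 7.5  -0.2   0.04] rot [ 0.001 -0.    -0.   ]
```

>>> step_arm(commands=[0.5,0,0,0,0,0,0,1.5,0,0,0,0,0,0,3,0,0,0,0,0,0,5,0,0,0,0,0,0,7,0,-1,0,0,0,0,7.5,0,-3,0,0,0,0,7.5,0,-5,0,0,0,0,7.5,0,-6.3,0,0,0,0,7.5,0,-6.5,0,0,0,0,7.5,0,-6.5,0,0,0,0])

```text
clock: 21.25
eef_pos: [496.7, 110.7, 167.0]
tool_rot: [3.141, -0.0, 1.538]
force: [-0.4, -0.1, -1.9]
width: 12.8
gripper_force: 58.9
```

```bash
python3 - <<'E'
from h import *
goto(468.8,271.9,168,1.788)
d,P=grab("side"); save("side5.png",d["image"][130:270,180:355],4)
x,y,z=P[...,0],P[...,1],P[...,2]
for lo in range(-70,60,20):
    r=P[(x>470)&(x<510)&(z>150)&(z<205)&(y>=lo)&(y<lo+20)]
    if len(r)>2: print(lo,len(r),r.mean(0).round(1))
E
```

```text
pos [496.7 110.7 167. ] rpy [ 3.141 -0.     1.538] F [-0.4 -0.1 -1.9] w 12.8 t 21.25 | q [ 0.04  0.55 -0.46  1.97  0.37  0.7  -0.68]
cm [16.02 -3.31 -0.1 ] rot [ 0.   -0.   -0.25]
-70 45 [489.  -64.9 172.8]
-50 9 [491.2 -38.5 190.7]
-30 13 [491.6 -19.2 190.7]
-10 10 [491.9   0.7 191. ]
10 12 [493.   18.3 189.4]
30 15 [493.4  40.5 191. ]
50 7 [494.2  58.  189.9]
```

>>> step_arm(commands=[1,-0.2,0,0,0,-0.02,0,3,-0.6,0,0,0,-0.05,0,6,-1.2,0,0,0,-0.09,0,9,-1.9,0,0,0,-0.13,0,12,-2.5,0,0,0,-0.18,0,14,-2.9,0,0,0,-0.22,0,15.5,-3.2,0,0,0,-0.24,0,16,-3.3,0,0,0,-0.25,0,16,-3.3,0,0,0,-0.25,0,16,-3.3,0,0,0,-0.25,0])

```text
clock: 22.3
eef_pos: [469.4, 269.6, 166.7]
tool_rot: [-3.141, 0.001, 1.786]
force: [0.6, -0.8, -2.1]
width: 13.2
gripper_force: 58.8
```

```bash
python3 - <<'E'
from h import *
goto(468.8,271.9,67,1.788)
E
```

```text
pos [469.4 269.6 166.7] rpy [-3.141e+00  1.000e-03  1.786e+00] F [ 0.6 -0.8 -2.1] w 13.2 t 22.3 | q [-0.24  0.6  -0.51  1.88  0.41  0.77 -0.76]
cm [0.25 0.   9.97] rot [-0.001  0.001 -0.002]
```

>>> step_arm(commands=[0.2,0,1,0,0,0,0,0.2,0,3,0,0,0,0,0.2,0,5,0,0,0,0,0.2,0,6.5,0,0,0,0,0.2,0,7.5,0,0,0,0,0.2,0,8,0,0,0,0,0.2,0,8,0,0,0,0,0.2,0,8,0,0,0,0])

```text
clock: 23.1
eef_pos: [469.0, 273.2, 87.5]
tool_rot: [3.141, -0.0, 1.788]
force: [-0.5, -1.2, -1.6]
width: 12.9
gripper_force: 58.8
```

```bash
python3 - <<'E'
from h import *
goto(468.8,271.9,66,1.788)
d,P=grab("side"); save("side6.png",d["image"][160:260,180:270],6)
E
```

```text
pos [469.  273.2  87.5] rpy [ 3.141 -0.     1.788] F [-0.5 -1.2 -1.6] w 12.9 t 23.1 | q [-0.3   0.72 -0.43  1.93  0.51  0.6  -0.85]
cm [-0.12 -0.05  2.15] rot [ 0.001 -0.    -0.   ]
```

View pics/side6.png

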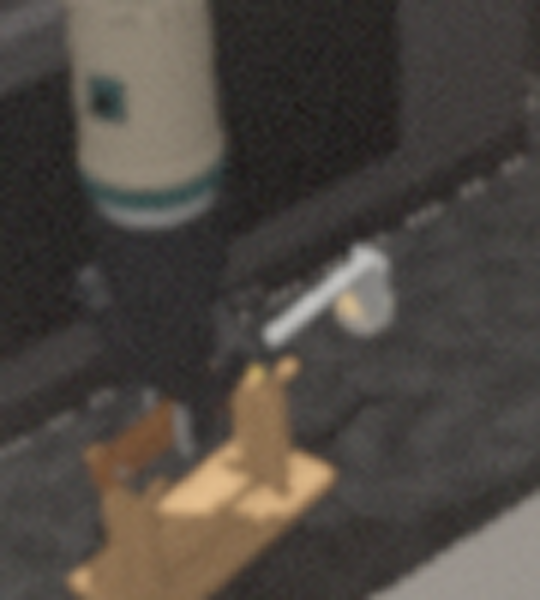

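The hook is over both saddles, between the ears. I'll lower it in and release.

>>> step_arm(commands=[-0.1,0,0.5,0,0,0,0,-0.1,0,1,0,0,0,0,-0.1,0,1.5,0,0,0,0,-0.1,0,1.9,0,0,0,0,-0.1,0,2.15,0,0,0,0,-0.1,0,2.15,0,0,0,0])

```text
clock: 23.75
eef_pos: [468.9, 272.0, 65.3]
tool_rot: [-3.141, 0.0, 1.788]
force: [0.0, 0.3, -2.1]
width: 12.9
gripper_force: 58.8
```

>>> step_arm(commands=[0,0,0,0,0,0,0.1,0,0,0,0,0,0,0.2,0,0,0,0,0,0,0.3,0,0,0,0,0,0,0.5,0,0,0,0,0,0,0.6,0,0,0,0,0,0,0.6,0,0,0,0,0,0,0.6])

```text
clock: 24.45
eef_pos: [468.9, 272.0, 65.6]
tool_rot: [3.142, -0.0, 1.788]
force: [0.7, 0.9, -0.5]
width: 51.2
gripper_force: 0.0
```

>>> step_arm(commands=[0,0,-1,0,0,0,0.6,0,0,-3,0,0,0,0.6,0,0,-6,0,0,0,0.7,0,0,-9,0,0,0,0.7,0,0,-13,0,0,0,0.7,0,0,-17,0,0,0,0.7,0,0,-20,0,0,0,0.7,0,0,-20,0,0,0,0.7,0,0,-20,0,0,0,0.7])

```text
clock: 25.35
eef_pos: [469.0, 271.9, 266.5]
tool_rot: [3.14, 0.0, 1.788]
force: [-0.5, -0.8, -0.3]
width: 60.0
gripper_force: 0.0
```

```bash
python3 - <<'E'
from h import *
goto(468.8,271.9,300,1.788)
for n in("side","top"):
    d,P=grab(n); i=d["image"].astype(int); x,y,z=P[...,0],P[...,1],P[...,2]
    for lo in range(90,345,30):
        r=P[(z>82)&(z<102)&(x<530)&(x>440)&(y>=lo)&(y<lo+15)]
        if len(r)>2: print(n,lo,len(r),r.mean(0).round(1))
    if n=="side":save("side7.png",d["image"][130:270,180:355],4)
    dark=(i.sum(2)<220)&(i[...,0]-i[...,2]>8)
    q=P[dark&(z>20)&(z<80)&(x<545)&(x>430)&(y<-90)&(y>-330)]
    print("box",len(q),np.percentile(q,[2,50,98],axis=0).round(0).tolist())
E
```

```text
pos [469.  271.9 266.5] rpy [3.14  0.    1.788] F [-0.5 -0.8 -0.3] w 60.0 t 25.35 | q [-0.18  0.48 -0.59  1.77  0.31  0.99 -0.67]
cm [ 0.   -0.01 -3.35] rot [ 0.002  0.    -0.   ]
side 90 15 [506.1  97.8  88.2]
side 120 9 [499.1 127.6  90.5]
side 150 10 [493.4 158.2  89.4]
side 180 7 [489.2 186.4  89.8]
side 210 21 [490.4 215.2  90.3]
side 240 19 [471.3 247.6  93.4]
side 270 20 [466.5 277.7  93.8]
side 300 19 [459.6 307.4  92.3]
side 330 23 [456.3 335.9  92.4]
box 233 [[443.0, -232.0, 20.0], [501.0, -186.0, 58.0], [533.0, -126.0, 74.0]]
top 150 9 [492.4 156.6  89. ]
top 180 10 [486.2 187.1  89.6]
top 210 13 [485.6 216.1  89.1]
top 240 17 [472.2 247.2  92.3]
top 270 18 [464.8 277.8  92. ]
top 300 19 [458.1 308.1  92. ]
top 330 10 [454.  334.4  91.8]
box 213 [[441.0, -234.0, 21.0], [446.0, -188.0, 52.0], [529.0, -135.0, 75.0]]
```

View pics/side7.png

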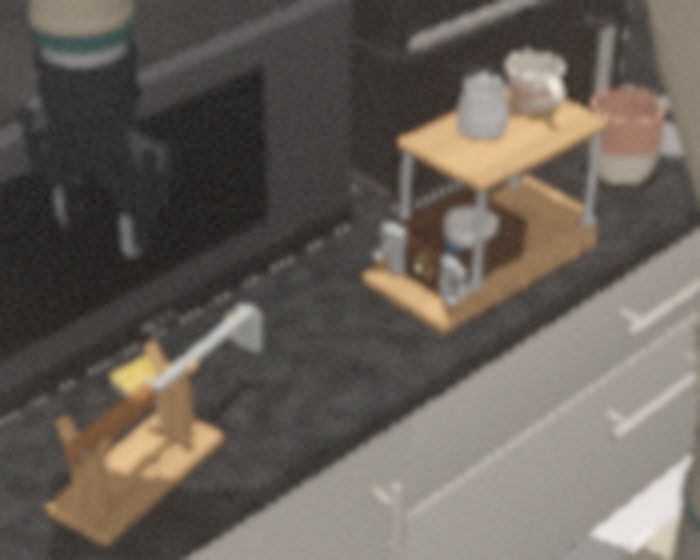

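The hook lies in its rest as at first, the box is at the stops with the tin upright, and the gripper is clear. Handing in.

```bash
python3 -c "
from cell import ctrl
print(ctrl.finish_job())"
```

```text
the job is handed in; nothing more can be done
None
```

The job is handed in, with no verdict returned: the box is bedded at both stops (about 11 N held for over 1 s, highest reading 11.3 N), the tin is upright, and the hook is back in its rest; I viewed 11 pictures, one over the limit of 10.

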